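Press the two leftover-tub lids fully home

TASK

The two blue tubs with straight sides, the long one and the square one, still have their white push-on lids standing proud of the tub. Press each of the two lids straight down until you feel it come up against its stop and it is fully home, then let go. Press gently, without ramming the lids, and do not shove the tubs across the worktop or tip them.

Things in the scene. Friction and masses are not known exactly. Their poses are not given: they have to be found in the camera images.
- long_lid (a joint): how far the lid of the long tub stands above its seat, in m: 0 = fully home (skirt resting on the tub's shoulder), at most 0.016. The lid only slides up and down on the tub, does not spring back and stays where it is left; it starts 9 to 14 mm proud. It slides against a steady rub of about 10 N, then meets a hard stop at 0.
- long_lid_top (a point): centre of the flat top face of the long tub's white lid, z up. Lid 100 mm (x) by 170 mm (y), 20 mm high; loose blue tub of the same outline, 0.5 to 0.9 kg, standing on the worktop. With the lid home this point is 80 mm above the worktop. While the lid stands proud, a band of the recessed grey neck shows between lid and tub. Its pose turns with the tub.
- square_lid (a joint): the same for the square tub: height of its lid above its seat in m, 0 = fully home, at most 0.016, starts 8 to 13 mm proud. It slides against a lighter steady rub of about 6 N, then meets a hard stop at 0.
- square_lid_top (a point): centre of the flat top face of the square tub's white lid, z up. Lid 95 mm by 95 mm, 20 mm high; loose blue tub of the same outline, 0.5 to 0.9 kg, standing on the worktop. With the lid home this point is 105 mm above the worktop. A round blue tub (124 mm across, 84 mm high), already shut, stands in the same row and is not part of the job.

How it is judged:
By the outcome, as a careful person would: the job done as asked, in the order asked, and still so for the second after the job is handed in, with the robot touching nothing.
It also fails if it takes over 40 s, if anything falls off the work surface, if the arm or the gripper's body presses on something with over 40 N, if the wrist force passes 120 N, or if a joint passes its speed limit or range.

ROBOT

A 7-joint arm with a two-finger parallel gripper is mounted at the origin on the work surface. World frame = base frame: x ahead of the robot, y to its left, z up, the work surface at z = 0. Lengths are in m, angles in rad, forces in N, time in s.
With the tool pointing down it reaches from about 0.425 to 0.825 m from the base axis. Payload 3.6 kg.
Tool frame: the origin (TCP) lies between the finger pads; the fingertips stand 11 mm ahead of it and the grasp point (between the pads) lies 8 mm behind it; z points along the fingers, y is the line along which they close (so a half turn about z gives the same grasp; the last joint's range is limited). The gripper opens to 85 mm and grips with 20 to 120 N. Pads are 22 mm wide; open, the fingers measure 114 mm over their backs; the gripper's body (76 mm by 85 mm) begins 54 mm behind the grasp point. The pads swing forward as they close: fully open they stand 13 mm farther back than shut.
Start: joints at [-1.28, 0.615, -0.013, 1.423, 0.008, 1.103, -0.04], TCP at [0.203, 0.617, 0.242] pointing down, gripper open.
Joint ranges: [-3.12, 3.12], [-0.3, 2.06], [-1.34, 1.32], [0.26, 2.42], [-1.36, 4.5], [0.01, 1.98], [-2.84, 2.84]. Speed limits (rad/s): [2.79, 2.79, 3.14, 3.14, 3.14, 3.14, 3.14].

INTERFACE

Orientations are given as a 3x3 rotation matrix whose columns are the frame's x, y, z axes.
In Python, from bench import robot gives the robot as it stands.
- The arm moves only by the shell command python3 -m inch 'ROWS' [FORCE]. ROWS is JSON, one flat list of numbers, 7 for each row, row after row: the shift along the tool's x, y, z each as a share of 120 mm, from -1 to 1, then the turn, a rotation vector about the tool's x, y, z each as a share of 360 degrees, from -1 to 1, then the finger opening in mm, from 0 to 85.4. In form: [dx, dy, dz, wx, wy, wz, grip, dx, dy, dz, wx, wy, wz, grip, ...]. A call has 1 to 20 rows; each row is the pose to reach, as a shift and turn from the pose commanded when the call began, along the tool's axes at that moment, turning the shorter way round; what a row does not reach only later rows make up. A row lasts 1/10 s, in which the tool goes at most 50 mm and 8.59 degrees, less where a joint would pass 70% of its speed; a pose out of reach is approached as far as the arm can. A call with a number of a shift or a turn outside -1 to 1 is refused whole. A call with a gripper value outside its range is refused whole. The fingers move at their own pace and stop on an object; FORCE is the grip in N (left out, the last holds). Time passes only in rows, so rows that repeat a pose let the fingers close. It gives the time, the measured TCP pose, the force, the opening and the grip force at its end, in the units of the state.
- robot.observe(): the state, without advancing time (a new reading comes with each control period).
- robot.get_image(name): name is "scene" or "top" or "wrist"; returns a dict with "pixels" (384x512x3 uint8, red, green, blue), "camera_matrix" (3x3 intrinsics, pixels), "D" ([k1, k2, p1, p2, k3] as OpenCV has them; the pictures are not rectified), "R" (3x3) and "t" (3): a world point X has camera coordinates R X + t; the wrist camera has in their place "tool_from_camera" (4x4, takes a point from camera to tool coordinates, whose origin is the TCP and whose axes are the flange's). Camera axes: x right, y down, z forward; pixel columns grow to the right and rows downward; lengths in m; the calibration is good to about 2 mm. A picture is of the moment at which its call begins: read the wrist's pose just before it. There is no depth.
- robot.close_job(): hands the job in; it is judged then, once.
Trained networks look in the newest picture that a camera, given by its name, has taken for a name from the list of things; names that differ only in an ending like _2 or _b are one class to them, and where a whole thing is asked for, a point or a joint stands for the part that bears it (a point fixed in the world has none). Each returns a list of dicts, best first, with "conf" (0 to 1); they miss things now and then, are a little off and sometimes report something else, mostly with a low value. They report only what shows in the picture. A call takes as long as a camera call.
- robot.search_frame(camera, query): "location" ([x, y, z] in m, in world coordinates, good to about 4 mm: the middle of the surface that is visible of it).
- robot.mark_of(camera, query): "location" ([x, y, z] in m, in world coordinates, good to about 4 mm: a listed point, or the origin of a listed thing).
The state is a dict: "time": time; "qpos": joint angles; "qvel": joint speeds; "joint_efforts": joint torques, N m; "eef_pos": TCP position; "eef_rot": TCP orientation; "force": force on the tool from outside, world axes, zero at the start; "moment": the same for the moment, N m; "opening": finger opening in m; "grasp_force": force on a finger pad.
Only numpy, scipy, OpenCV 4.12 (cv2) and the standard library are available. Lean on these libraries where they do the work, as an engineer would, in place of code of your own. Each camera call takes 0.05 s, during which the arm holds its last target. There are 200 camera calls.

## Working session

There is one attempt and no reset: what is moved stays moved. The work goes in short steps, Python scripts to look and compute and a shell command to move; the robot and the scene stay as the last step left them, time stands still between calls to the robot, and variables do not carry over. Pictures are saved under pics/ and viewed, at most 10 in all, crops included, and the job is handed in when it is done.

```bash
mkdir -p pics; python3 - <<'E'
from bench import robot
import cv2,numpy as np
s=robot.observe();print(s['time'],s['eef_pos'],np.round(s['eef_rot'],3).tolist(),s['force'],s['opening'])
ims=[]
for c in("scene","top"):
    im=robot.get_image(c);ims.append(im['pixels'])
    for q in("long_lid_top","square_lid_top"):
        print(c,q,[(np.round(d['location'],4).tolist(),round(d['conf'],2)) for d in robot.mark_of(c,q)[:3]],[(np.round(d['location'],4).tolist(),round(d['conf'],2)) for d in robot.search_frame(c,q)[:2]])
    cv2.imwrite(f'pics/{c}1.png',im['pixels'][:,:,::-1])
E
```

```text
0.0 [0.20284907 0.6167434  0.24112446] [[-0.95, 0.312, -0.001], [0.312, 0.95, -0.002], [-0.0, -0.003, -1.0]] [-0.27377573 -0.92489952 -0.09675444] 0.0852113397963395
scene long_lid_top [([0.4937, 0.3155, 0.0969], 0.97)] [([0.5005, 0.2965, 0.092], 0.95)]
scene square_lid_top [([0.5469, 0.0541, 0.1178], 0.79)] [([0.5538, 0.0465, 0.1173], 0.7), ([0.5025, 0.2967, 0.0928], 0.34)]
top long_lid_top [([0.4945, 0.3179, 0.0933], 0.8)] [([0.4899, 0.317, 0.0948], 0.65)]
top square_lid_top [([0.542, 0.0572, 0.1174], 0.95)] [([0.5405, 0.059, 0.1182], 0.75)]
```

View pics/scene1.png

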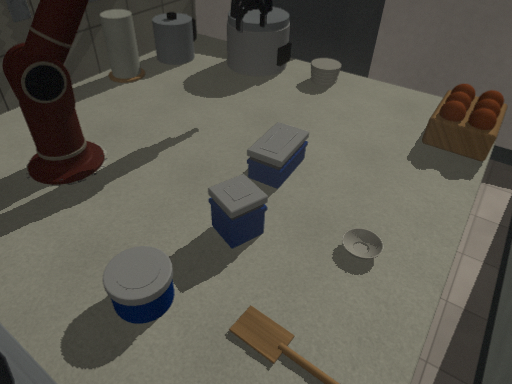

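View pics/top1.png

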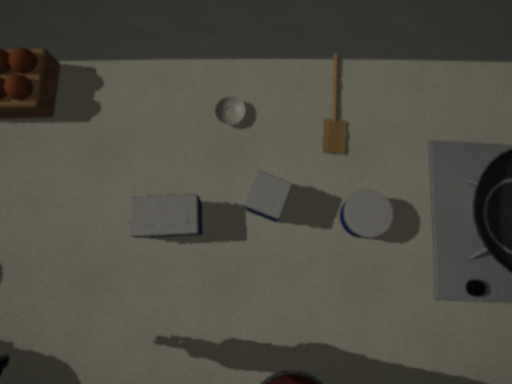

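Both networks agree with the pictures. The long lid is at about (165,215) in the top view, the square lid at (268,195), and the round tub at (367,213), which I'll leave alone. The lid heights also fit: long about 0.093 m, square about 0.117 m. Next I move over the long lid with the fingers shut.

```bash
python3 -m inch '[-0.77,-0.404,0,0,0,0,0,-0.77,-0.404,0,0,0,0,0,-0.77,-0.404,0,0,0,0,0]' 20
python3 -m inch '[-0.77,-0.404,0,0,0,0,0,-0.77,-0.404,0,0,0,0,0,-0.77,-0.404,0,0,0,0,0]'
python3 -m inch '[-0.77,-0.404,0,0,0,0,0,-0.77,-0.404,0,0,0,0,0,-0.77,-0.404,0,0,0,0,0]'
python3 -m inch '[-0.77,-0.404,0,0,0,0,0,-0.77,-0.404,0,0,0,0,0,-0.77,-0.404,0,0,0,0,0,-0.77,-0.404,0,0,0,0,0,-0.77,-0.404,0,0,0,0,0]'
```

```text
time: 0.8
eef_pos: [0.2841, 0.5362, 0.2426]
eef_rot: [[-0.946, 0.324, 0.006], [0.324, 0.946, -0.005], [-0.008, -0.003, -1.0]]
force: [0.7, -0.6, 0.1]
opening: 0.0438
grasp_force: 0.0
time: 1.1
eef_pos: [0.3561, 0.4605, 0.2427]
eef_rot: [[-0.946, 0.325, 0.006], [0.325, 0.946, -0.005], [-0.007, -0.003, -1.0]]
force: [0.7, 0.2, -0.5]
opening: 0.0001
grasp_force: 0.0
time: 1.4
eef_pos: [0.428, 0.3849, 0.2426]
eef_rot: [[-0.945, 0.326, 0.005], [0.326, 0.945, -0.005], [-0.007, -0.003, -1.0]]
force: [-0.2, -0.6, -0.1]
opening: 0.0
grasp_force: 0.0
time: 1.9
eef_pos: [0.4925, 0.3192, 0.2423]
eef_rot: [[-0.95, 0.311, -0.001], [0.311, 0.95, 0.001], [0.001, 0.001, -1.0]]
force: [-0.0, 0.5, 0.5]
opening: 0.0001
grasp_force: 0.0
```

```bash
python3 - <<'E'
from bench import robot
import cv2,numpy as np
im=robot.get_image("wrist");cv2.imwrite('pics/w1.png',im['pixels'][:,:,::-1])
print([(np.round(d['location'],4).tolist(),round(d['conf'],2)) for d in robot.mark_of("wrist","long_lid_top")[:3]])
s=robot.observe();T=im['tool_from_camera']
for P in([0.494,.317,.093],[*s['eef_pos'][:2],.093]):
    p=s['eef_rot'].T@(np.array(P)-s['eef_pos']);c=np.linalg.inv(T)@[*p,1]
    print(cv2.projectPoints(c[None,:3],np.zeros(3),np.zeros(3),im['camera_matrix'],np.array(im['D']))[0].ravel())
E
```

```text
[([0.4956, 0.3177, 0.0954], 0.92)]
[251.80572608 180.85328854]
[254.25685449 177.76181583]
```

View pics/w1.png

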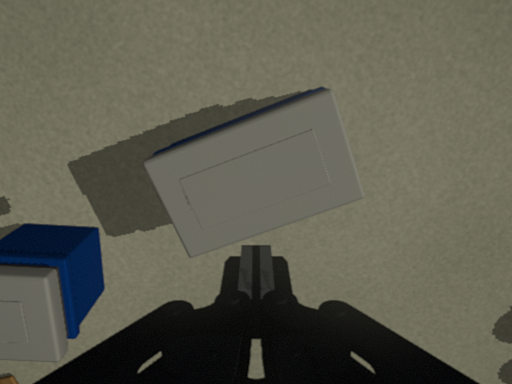

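The wrist view shows the long lid's corners at about (146,160), (327,90), (362,198) and (191,256). Its centre is near (256,176), and the TCP projects to (254,178), so I'm on centre. I'll go down to just above it.

```bash
python3 -m inch '[0,0,0.35,0,0,0,0,0,0,0.7,0,0,0,0,0,0,0.9,0,0,0,0,0,0,1,0,0,0,0,0,0,1,0,0,0,0]'
python3 -m inch '[0,0,0.02,0,0,0,0,0,0,0.04,0,0,0,0,0,0,0.06,0,0,0,0,0,0,0.08,0,0,0,0,0,0,0.1,0,0,0,0]'
```

```text
time: 2.5
eef_pos: [0.4921, 0.3184, 0.1209]
eef_rot: [[-0.951, 0.31, -0.003], [0.31, 0.951, -0.001], [0.002, -0.002, -1.0]]
force: [-0.4, -0.1, 0.7]
opening: -0.0001
grasp_force: 0.0
time: 3.0
eef_pos: [0.4938, 0.3178, 0.1106]
eef_rot: [[-0.95, 0.313, 0.001], [0.313, 0.95, 0.0], [-0.0, 0.001, -1.0]]
force: [-0.1, -0.0, 0.1]
opening: -0.0001
grasp_force: 0.0
```

Contact should come at TCP z of about 0.104, and the stop at about 0.091.

```bash
python3 -m inch '[0,0,0.015,0,0,0,0,0,0,0.03,0,0,0,0,0,0,0.045,0,0,0,0,0,0,0.06,0,0,0,0,0,0,0.075,0,0,0,0]'
python3 -m inch '[0,0,0.015,0,0,0,0,0,0,0.03,0,0,0,0,0,0,0.03,0,0,0,0]'
```

```text
time: 3.5
eef_pos: [0.4936, 0.3178, 0.1024]
eef_rot: [[-0.95, 0.312, 0.0], [0.312, 0.95, 0.0], [0.0, 0.0, -1.0]]
force: [-2.4, -1.3, 9.5]
opening: 0.0003
grasp_force: 4.8
time: 3.8
eef_pos: [0.4936, 0.3177, 0.099]
eef_rot: [[-0.95, 0.312, 0.0], [0.312, 0.95, 0.0], [-0.0, 0.0, -1.0]]
force: [-1.7, -1.5, 7.4]
opening: 0.0
grasp_force: 3.8
```

```bash
python3 -m inch '[0,0,0.012,0,0,0,0,0,0,0.024,0,0,0,0,0,0,0.036,0,0,0,0,0,0,0.036,0,0,0,0]'
python3 -m inch '[0,0,0.008,0,0,0,0,0,0,0.016,0,0,0,0,0,0,0.016,0,0,0,0]'
```

```text
time: 4.2
eef_pos: [0.4936, 0.3178, 0.0948]
eef_rot: [[-0.95, 0.313, 0.0], [0.313, 0.95, 0.0], [-0.0, 0.0, -1.0]]
force: [-2.2, -1.0, 7.6]
opening: -0.0
grasp_force: 4.1
time: 4.5
eef_pos: [0.4936, 0.3177, 0.0929]
eef_rot: [[-0.95, 0.312, 0.0], [0.312, 0.95, 0.0], [-0.0, 0.0, -1.0]]
force: [-2.6, -1.6, 9.2]
opening: 0.0001
grasp_force: 4.3
```

```bash
python3 -m inch '[0,0,0.008,0,0,0,0,0,0,0.008,0,0,0,0]'
python3 -m inch '[0,0,0.008,0,0,0,0,0,0,0.008,0,0,0,0]'
```

```text
time: 4.7
eef_pos: [0.4936, 0.3177, 0.092]
eef_rot: [[-0.95, 0.312, 0.0], [0.312, 0.95, 0.0], [-0.0, 0.0, -1.0]]
force: [-1.2, -1.9, 9.5]
opening: 0.0002
grasp_force: 4.3
time: 4.9
eef_pos: [0.4936, 0.3177, 0.0911]
eef_rot: [[-0.95, 0.313, 0.0], [0.313, 0.95, 0.0], [-0.0, 0.0, -1.0]]
force: [-2.5, -1.2, 9.6]
opening: -0.0001
grasp_force: 4.7
```

```bash
python3 -m inch '[0,0,0.008,0,0,0,0,0,0,0.008,0,0,0,0]'
python3 -m inch '[0,0,0.008,0,0,0,0,0,0,0.008,0,0,0,0]'
```

```text
time: 5.1
eef_pos: [0.4937, 0.3178, 0.0911]
eef_rot: [[-0.95, 0.313, 0.0], [0.313, 0.95, 0.0], [-0.0, 0.001, -1.0]]
force: [-3.5, -2.2, 15.2]
opening: 0.0001
grasp_force: 7.1
time: 5.3
eef_pos: [0.4936, 0.3178, 0.091]
eef_rot: [[-0.95, 0.313, 0.001], [0.313, 0.95, 0.001], [-0.0, 0.001, -1.0]]
force: [-5.5, -2.4, 19.4]
opening: 0.0
grasp_force: 9.6
```

```bash
python3 -m inch '[0,0,0.008,0,0,0,0,0,0,0.008,0,0,0,0]'
python3 -m inch '[0,0,-0.1,0,0,0,0,0,0,-0.4,0,0,0,0,0,0,-0.8,0,0,0,0,0,0,-1,0,0,0,0,0,0,-1,0,0,0,0]'
python3 -m inch '[-0.54,-0.97,0,0,0,0,0,-0.54,-0.97,0,0,0,0,0,-0.54,-0.97,0,0,0,0,0,-0.54,-0.97,0,0,0,0,0]'
python3 -m inch '[-0.54,-0.97,0,0,0,0,0,-0.54,-0.97,0,0,0,0,0,-0.54,-0.97,0,0,0,0,0,-0.54,-0.97,0,0,0,0,0,-0.54,-0.97,0,0,0,0,0]'
python3 - <<'E'
from bench import robot
import cv2,numpy as np
im=robot.get_image("wrist");cv2.imwrite('pics/w2.png',im['pixels'][:,:,::-1])
print([(np.round(d['location'],4).tolist(),round(d['conf'],2)) for d in robot.mark_of("wrist","square_lid_top")[:3]])
E
```

```text
time: 5.5
eef_pos: [0.4937, 0.3178, 0.091]
eef_rot: [[-0.95, 0.313, 0.001], [0.313, 0.95, 0.001], [-0.001, 0.001, -1.0]]
force: [-6.7, -3.1, 23.8]
opening: 0.0
grasp_force: 12.1
time: 6.0
eef_pos: [0.496, 0.3192, 0.2112]
eef_rot: [[-0.95, 0.313, 0.008], [0.313, 0.95, 0.006], [-0.006, 0.008, -1.0]]
force: [-0.1, 0.0, 0.1]
opening: -0.0
grasp_force: 0.0
time: 6.4
eef_pos: [0.5199, 0.1789, 0.2056]
eef_rot: [[-0.946, 0.323, -0.001], [0.323, 0.946, -0.006], [-0.001, -0.006, -1.0]]
force: [0.3, 0.0, 0.6]
opening: -0.0002
grasp_force: 0.0
time: 6.9
eef_pos: [0.5436, 0.056, 0.2057]
eef_rot: [[-0.949, 0.314, -0.002], [0.314, 0.949, 0.0], [0.002, -0.0, -1.0]]
force: [-0.5, 0.5, 0.1]
opening: -0.0001
grasp_force: 0.0
[([0.5439, 0.0609, 0.1137], 0.75)]
```

View pics/w2.png

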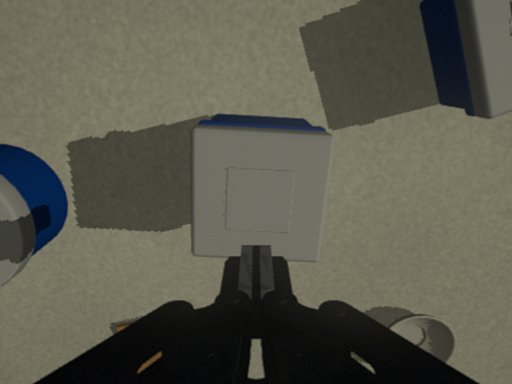

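The square lid spans about (193–330, 125–262) with its centre at (261,193). That puts it roughly 3–4 mm to tool +y of the TCP, so I'll shift over and go down.

```bash
python3 -m inch '[0,0.03,0.3,0,0,0,0,0,0.03,0.5,0,0,0,0,0,0.03,0.56,0,0,0,0,0,0.03,0.56,0,0,0,0]'
python3 -m inch '[0,0,0.015,0,0,0,0,0,0,0.03,0,0,0,0,0,0,0.045,0,0,0,0,0,0,0.06,0,0,0,0,0,0,0.075,0,0,0,0,0,0,0.09,0,0,0,0,0,0,0.09,0,0,0,0]'
```

```text
time: 7.4
eef_pos: [0.5442, 0.061, 0.1385]
eef_rot: [[-0.951, 0.31, -0.003], [0.31, 0.951, 0.0], [0.003, -0.001, -1.0]]
force: [-0.1, 1.0, -0.0]
opening: 0.0002
grasp_force: 0.0
time: 8.1
eef_pos: [0.5449, 0.0594, 0.1284]
eef_rot: [[-0.95, 0.313, -0.001], [0.313, 0.95, -0.0], [0.001, -0.0, -1.0]]
force: [-1.1, 0.2, -0.9]
opening: 0.0001
grasp_force: 0.0
```

```bash
python3 -m inch '[0,0,0.012,0,0,0,0,0,0,0.024,0,0,0,0,0,0,0.036,0,0,0,0,0,0,0.036,0,0,0,0]'
python3 -m inch '[0,0,0.012,0,0,0,0,0,0,0.024,0,0,0,0,0,0,0.036,0,0,0,0,0,0,0.036,0,0,0,0]'
```

```text
time: 8.5
eef_pos: [0.5453, 0.0595, 0.1248]
eef_rot: [[-0.95, 0.312, 0.001], [0.312, 0.95, 0.0], [-0.0, 0.0, -1.0]]
force: [-1.4, -0.9, 4.1]
opening: 0.0003
grasp_force: 2.1
time: 8.9
eef_pos: [0.5452, 0.0595, 0.1204]
eef_rot: [[-0.95, 0.313, 0.0], [0.313, 0.95, 0.0], [-0.0, 0.0, -1.0]]
force: [0.1, -0.5, 3.7]
opening: 0.0
grasp_force: 2.2
```

```bash
python3 -m inch '[0,0,0.01,0,0,0,0,0,0,0.02,0,0,0,0,0,0,0.02,0,0,0,0]'
python3 -m inch '[0,0,0.008,0,0,0,0,0,0,0.008,0,0,0,0]'
python3 -m inch '[0,0,0.008,0,0,0,0,0,0,0.008,0,0,0,0]'
```

```text
time: 9.2
eef_pos: [0.5452, 0.0595, 0.118]
eef_rot: [[-0.95, 0.312, 0.0], [0.312, 0.95, 0.0], [-0.0, 0.0, -1.0]]
force: [-0.2, -0.3, 4.6]
opening: -0.0003
grasp_force: 2.3
time: 9.4
eef_pos: [0.5452, 0.0595, 0.117]
eef_rot: [[-0.95, 0.312, 0.0], [0.312, 0.95, 0.0], [-0.0, 0.0, -1.0]]
force: [-1.3, -0.8, 4.9]
opening: 0.0
grasp_force: 2.4
time: 9.6
eef_pos: [0.5453, 0.0595, 0.1161]
eef_rot: [[-0.95, 0.312, 0.0], [0.312, 0.95, 0.0], [-0.0, 0.0, -1.0]]
force: [-1.7, 0.2, 5.6]
opening: 0.0004
grasp_force: 2.8
```

```bash
python3 -m inch '[0,0,0.008,0,0,0,0,0,0,0.008,0,0,0,0]'
python3 -m inch '[0,0,0.008,0,0,0,0,0,0,0.008,0,0,0,0]'
python3 -m inch '[0,0,0.008,0,0,0,0,0,0,0.008,0,0,0,0]'
```

```text
time: 9.8
eef_pos: [0.5453, 0.0595, 0.1161]
eef_rot: [[-0.95, 0.313, 0.001], [0.313, 0.95, 0.0], [-0.001, 0.0, -1.0]]
force: [-3.5, -0.3, 10.9]
opening: -0.0
grasp_force: 5.5
time: 10.0
eef_pos: [0.5453, 0.0595, 0.116]
eef_rot: [[-0.95, 0.313, 0.001], [0.313, 0.95, 0.0], [-0.001, 0.0, -1.0]]
force: [-4.0, -0.6, 15.5]
opening: -0.0002
grasp_force: 8.2
time: 10.2
eef_pos: [0.5453, 0.0596, 0.1159]
eef_rot: [[-0.95, 0.313, 0.001], [0.313, 0.95, 0.0], [-0.001, 0.001, -1.0]]
force: [-5.4, -0.4, 22.5]
opening: 0.0005
grasp_force: 11.0
```

The TCP stopped at 0.116 while the force kept rising, so the square lid is home. I'll lift off and check both.

```bash
python3 -m inch '[0,0,-0.1,0,0,0,0,0,0,-0.4,0,0,0,0,0,0,-0.8,0,0,0,0,0,0,-1,0,0,0,0,0,0,-1,0,0,0,0,0,0,-1,0,0,0,0]'
python3 - <<'E'
from bench import robot
import cv2,numpy as np
im=robot.get_image("scene")['pixels']
for q in("long_lid_top","square_lid_top"): print(q,[(np.round(d['location'],4).tolist(),round(d['conf'],2)) for d in robot.mark_of("scene",q)[:2]])
cv2.imwrite('pics/s2.png',cv2.resize(im[110:260,180:340,::-1],None,fx=4,fy=4)[:600])
E
```

```text
time: 10.8
eef_pos: [0.5449, 0.0595, 0.2326]
eef_rot: [[-0.95, 0.312, 0.0], [0.312, 0.95, 0.0], [-0.0, 0.0, -1.0]]
force: [-1.0, 0.1, -0.6]
opening: 0.0002
grasp_force: 0.0
long_lid_top [([0.4946, 0.3151, 0.08], 0.87)]
square_lid_top [([0.5471, 0.0543, 0.1049], 0.66)]
```

View pics/s2.png

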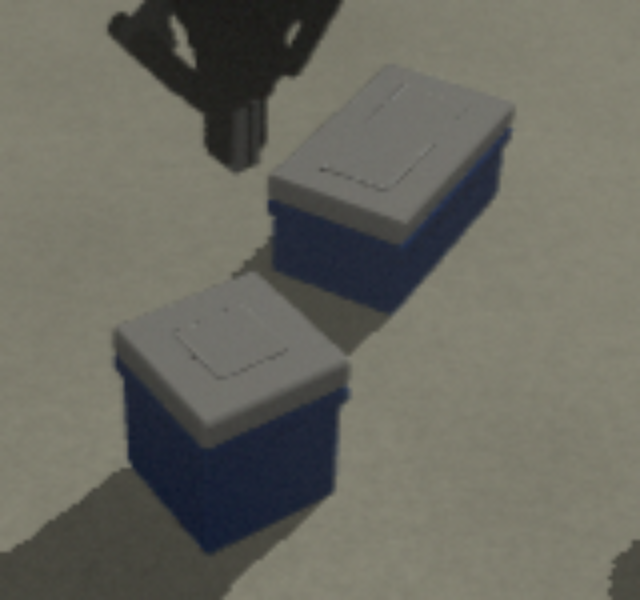

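In the crop, both lids (long around (390,150), square around (230,350)) sit on their blue shoulders with no grey neck showing. The gripper is clear, and the network puts the lid tops at 0.080 m and 0.105 m, as they should be with the lids home.

```bash
python3 -c "from bench import robot; print(robot.close_job())"
```

```text
the job is handed in; nothing more can be done
None
```

Both lids, long then square, are pressed fully home to their stops with about 24 N at most, the tubs stayed where they were, and the job is handed in; no verdict was returned.

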